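Ready the small file over the fiddle neck

TASK

Lift the lid of the wooden tool case fully open until it rests on its stop, then draw the file (the tool with the plain straight handle) up out of its socket by the handle. Carry it to the fiddle neck blank, tip it to a slant of about 45 degrees with the metal end lower, any direction, and finish still gripping it there, held still with its tip over the middle of the neck blank and about 10 cm above it. Do not touch the neck with the file, leave the other two tools in their sockets, and do not disturb the other things on the table.

Things in the scene. Friction and masses are not known exactly. Their poses are not given: they have to be found in the camera images.
- case: Wooden tool case, fixed to the table: tray 170 (x) x 240 (y) x 90 mm high, wall 7 mm, origin at the centre of its underside, z up, -x is its front (towards the robot), +x its hinged back. Inside is a rack block whose top is 85 mm above the table, with three square sockets (15 mm wide, 72 mm deep) in a row along y at x = -5 mm, y = -68, 0 and +68 mm. The closed case is 180 mm high. The case stands to the left or the right, the neck blank on the other side.
- lid (a joint): Angle of the case's 90 mm deep, 0.5 kg lid: 0 shut (start), 1.75 on its stop, leaning back past vertical. It is hinged on the back rim about the case's y axis. It takes about 2 N at the knob; let go below about 0.9 rad it falls shut, beyond about 1.1 rad it swings on by itself, damped, to the stop within a few seconds and stays. Count it as on the stop from 1.65.
- lid_knob (a point): Centre of the lid's brass ball knob, 24 mm in diameter, 34 mm out from the lid's front face on a 10 mm stem; when shut 150 mm above the table and 30 mm below the lid's top, 204 mm in front of the hinge and 60 mm above it. Can be pinched from above with a finger on either side (along the case's y); the ball turns in the grip as the lid swings. The axes turn with the lid.
- lid_hinge (a point): Point on the hinge line at its middle, 90 mm above the table.
- file_handle (a point): Centre of the file's plain straight round wooden handle, 22 mm in diameter, 75 mm long, lengthwise half-way (37.5 mm below its top end); z points along the file from the tip to the handle's end. In its socket (any of the three, hidden under the shut lid) the file stands upright, the handle's foot on the rack, the handle's top 160 mm above the table. The file is 140 mm long and weighs about 70 g.
- file_tip (a point): Tip of the file's flat steel blade (10 x 4 mm, 65 mm long below the handle), 102.5 mm from the handle's centre; same axes.
- gouge_handle (a point): Gouge in another socket, to be left there: handle with a wide mushroom head 38 mm in diameter, top 135 mm above the table. The point is on its axis, 110 mm above the table.
- reamer_handle (a point): Reamer in another socket, to be left there: T-handle with a crossbar 56 mm long, 20 mm thick and roughly along the case's x, top 145 mm above the table. The point is on its axis, 110 mm above the table.
- neck: Light wooden fiddle neck blank, a bar 220 (x) x 42 (y) x 40 mm with a rounded scroll end at -x, fixed on two dark supports; its top is 70 mm above the table. Origin on the table under the bar's middle, z up.
- neck_mid (a point): Middle of the neck blank's upper face, 70 mm above the table.
- glue: Bystander: white glue bottle, 48 mm in diameter, 110 mm high, loose, near the table's left side; origin at its underside.
- offcut: Bystander: wood offcut 110 x 50 x 35 mm, loose, near the table's right side; origin at its underside.
- dish: Bystander: small white dish, 70 mm in diameter, 35 mm high, loose, in the middle at the far side; origin at its underside.

How it is judged (in metres and radians):
On the way, in this order (a step that is already met when the one before it is completed fails the run):
1. the lid is open on its stop (value of joint lid above 1.65 rad), for 0.2 s.
2. the file is gripped and drawn clear of its socket and the case's rim (height (world z) of file_tip above 0.095 m and contact force between file and the fingers above 1 N), for 0.1 s.
At the end, for the whole second after the job is handed in: Lid on its stop (over 1.65 rad); file in the grip, still, touching neither neck nor case, 30 to 60 degrees off vertical, tip lower, tip within 40 mm horizontally of the middle of the neck's top and 60 to 150 mm above it; gouge and reamer within 30 mm of their start (value of joint lid above 1.65 rad and contact force between file and the fingers above 1 N and contact force between file and neck below 0.1 N and contact force between file and case below 0.1 N and angle between file_tip's own z axis and vertical between 0.52 and 1.05 rad and horizontal distance between file_tip and neck_mid below 0.04 m and z of file_tip in the frame of neck_mid between 0.06 and 0.15 m and linear speed of file below 0.05 m/s and distance of each of gouge_handle, reamer_handle from where it was at the start of the episode below 0.03 m); the arm keeps its last pose, push and grip.
It fails at once if the file touches the neck blank (contact force between file and neck above 0.5 N).
It fails at once if another tool is pulled from its socket or knocked (distance of any of gouge_handle, reamer_handle from where it was at the start of the episode above 0.03 m).
It fails at once if a bystander is disturbed (distance of any of glue, offcut, dish from where it was at the start of the episode above 0.03 m).
It also fails if it takes over 58 s, if anything falls off the work surface, if the arm or the gripper's body presses on something with over 40 N, if the wrist force passes 120 N, or if a joint passes its speed limit or range.

ROBOT

A 6-joint arm with a two-finger parallel gripper is mounted at the origin on the work surface. World frame = base frame: x ahead of the robot, y to its left, z up, the work surface at z = 0. Lengths are in mm, angles in rad, forces in N, time in s.
With the tool pointing down it reaches from about 275 to 1000 mm from the base axis. Payload 8.4 kg.
Tool frame: the origin (TCP) lies on the centre line of the jaws, within the pads' length; the fingertips stand r.tip_reach ahead of it and the grasp point (between the pads) lies 11 mm behind it (r.tip_reach is the distance from the TCP to the fingertips, in mm); z points along the fingers, y is the line along which they close (so a half turn about z gives the same grasp; the last joint's range is limited). The gripper opens to 85 mm and grips with 20 to 120 N. Pads are 22 mm wide; open, the fingers measure 114 mm over their backs; the gripper's body (76 mm by 85 mm) begins 54 mm behind the grasp point. The pads swing forward as they close: fully open they stand 13 mm farther back than shut.
Start: joints at [-1.185, 0.353, 1.633, -0, 1.155, -0.002], TCP at [236.344, -578.593, 239.281] pointing down, gripper open.
Joint ranges: [-2.63, 2.63], [-0.92, 2.1], [0.06, 2.66], [-1.3, 4.44], [0, 2.69], [-3.02, 3.02]. Speed limits (rad/s): [2.22, 2.22, 2.79, 3.14, 3.14, 3.14].

INTERFACE

Orientations are given as [roll, pitch, yaw] about the fixed x, y, z axes, in that order (R = Rz(yaw) Ry(pitch) Rx(roll)).
In Python, from rig import r gives the robot as it stands.
- The arm moves only by the tool carry_out, never from a script. Its argument "targets" is a list of rows, each an object with "dp": the shift along the tool's x, y, z in mm, a list of three; "yaw": the turn about the tool's z in degrees. A call has 1 to 12 rows; each row is the pose to reach, as a shift and turn from the pose commanded when the call began, along the tool's axes at that moment; what a row does not reach only later rows make up. A row lasts 1/8 s, in which the tool goes at most 62.5 mm and 10.7 degrees, less where a joint would pass 70% of its speed; a pose out of reach is approached as far as the arm can. A call with a gripper value outside its range is refused whole. "fingers" is the opening, from -1 (shut) to 1 (fully open), so that 0 is half open, set as the call begins (left out, the last holds). The fingers move at their own pace and stop on an object; "grip_force" is the grip in N (left out, the last holds). Time passes only in rows, so rows that repeat a pose let the fingers close. It gives the time, the measured TCP pose, the force, the opening and the grip force at its end, in the units of the state.
- r.sense(): the state, without advancing time (a new reading comes with each control period).
- r.grab_frame(name): name is "scene" or "top" or "wrist"; returns the picture (420x560x3 uint8, red, green, blue); there is no depth.
- r.get_calibration(name): a dict with "fx", "fy", "cx", "cy" (pixels), "dist_coeffs" ([k1, k2, p1, p2, k3] as OpenCV has them; the pictures are not rectified), "rvec" (rotation vector, rad) and "tvec" (3), from world to camera coordinates, as OpenCV has them. Camera axes: x right, y down, z forward; pixel columns grow to the right and rows downward; lengths in mm; the calibration is good to about 2 mm. A picture is of the moment at which its call begins: read the wrist's pose just before it. get_calibration takes no time and is no camera call; for the wrist camera it gives the pose at the moment of the call.
- r.sign_off(): hands the job in; it is judged then, once.
The state is a dict: "clock": time; "qpos": joint angles; "qvel": joint speeds; "joint_efforts": joint torques, N m; "eef_pos": TCP position; "tcp_rot": TCP orientation; "contact_force": force on the tool from outside, world axes, zero at the start; "wrist_torque": the same for the moment, N m; "opening": opening from 0.0 (shut) to 1.0 (fully open); "grasp_force": force on a finger pad.
Only numpy, scipy, OpenCV 4.12 (cv2) and the standard library are available. Lean on these libraries where they do the work, as an engineer would, in place of code of your own. Each camera call takes 0.05 s, during which the arm holds its last target. There are 200 camera calls.

## Working session

There is one attempt and no reset: what is moved stays moved. The work goes in short steps, Python scripts to look and compute and a tool call to move; the robot and the scene stay as the last step left them, time stands still between calls to the robot, and variables do not carry over. Pictures are saved under pics/ and viewed, at most 10 in all, crops included, and the job is handed in when it is done.

Besides the shell and the picture viewer there is one more tool, called after ">>>" in YAML: its name, and indented under it one key for each argument. carry_out: Moves the arm, as the interface text tells. Its arguments: {"type":"object","properties":{"targets":{"type":"array","items":{"type":"object","properties":{"dp":{"type":"array","items":{"type":"number"}},"yaw":{"type":"number"}}}},"fingers":{"type":"number"},"grip_force":{"type":"number"}},"required":["targets"]}

```bash
mkdir -p pics; ls; python3 - <<'E'
from rig import r
import cv2
print(r.sense(), r.tip_reach)
for n in("scene","top"):
    im=r.grab_frame(n); cv2.imwrite(f"pics/{n}0.png",cv2.resize(im[:,:,::-1],(800,600),interpolation=cv2.INTER_CUBIC))
    c=r.get_calibration(n);print(n,c)
E
```

```text
pics
{'clock': 0.0, 'qpos': array([-1.18541081e+00,  3.53658093e-01,  1.63417007e+00, -6.04511467e-06,
        1.15518411e+00, -2.39471451e-03]), 'qvel': array([ 0.0003641 , -0.00035646, -0.00187753, -0.00064939, -0.00013218,
        0.00109914]), 'joint_efforts': array([ 3.76787328e-03, -6.05249047e+01, -3.42072415e+01, -2.56585452e-05,
        9.27085639e-03, -4.76772959e-05]), 'eef_pos': array([ 236.15435494, -578.14749915,  238.54008129]), 'tcp_rot': array([-3.14017302e+00,  2.12740307e-06,  3.87782677e-01]), 'contact_force': array([0.43822902, 0.02741601, 1.08720225]), 'wrist_torque': array([ 0.02664191,  0.02429576, -0.00101581]), 'grasp_force': 0.0, 'opening': 0.9994170525758779} 8.0
scene {'fx': 499.90380450694414, 'fy': 499.90380450694414, 'cx': 274.26473333799214, 'cy': 210.5211504496794, 'dist_coeffs': array([-0.08950784,  0.        ,  0.        ,  0.        ,  0.        ]), 'rvec': array([ 2.1597764 ,  1.26835999, -0.48221759]), 'tvec': array([-267.14742743, -337.47921383, 1765.93544373])}
top {'fx': 390.6716181313959, 'fy': 390.6716181313959, 'cx': 278.3654888999212, 'cy': 206.23611902312174, 'dist_coeffs': array([0.00136041, 0.        , 0.        , 0.        , 0.        ]), 'rvec': array([ 2.15090031, -2.1856437 ,  0.06172204]), 'tvec': array([   8.80986341,  608.59278059, 1264.77704966])}
```

View pics/top0.png

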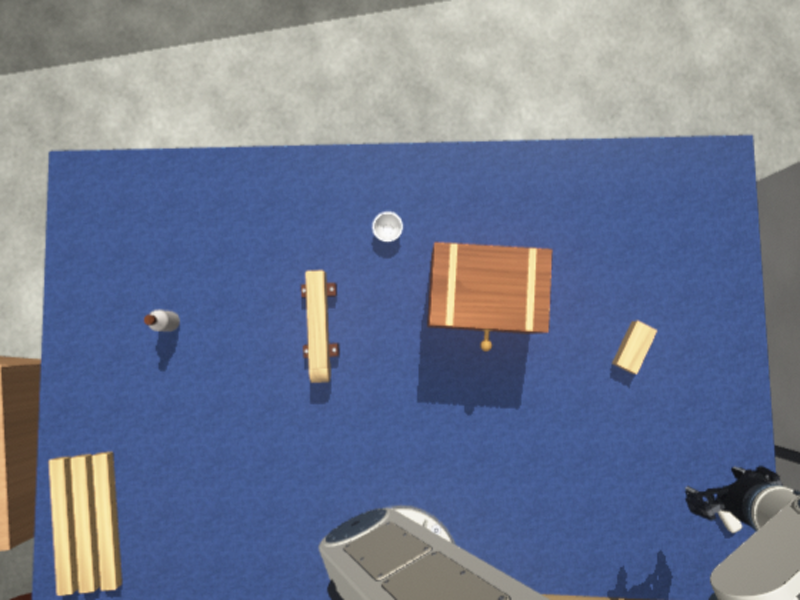

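View pics/scene0.png

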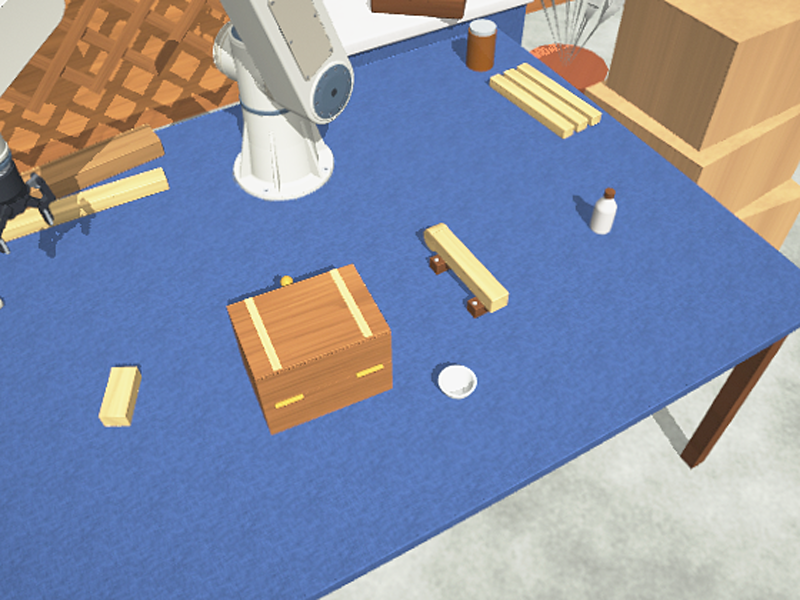

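The top picture shows the case right of centre, with lid corners at (433,242), (551,249), (549,332), (429,326) and the knob at (486,346). The neck is to its left, running from (316,270) to (319,382). The scene picture shows the knob at (287,281) and the lid's top corners at (228,305), (354,266) and (389,334).

```bash
cat > h.py <<'E'
import numpy as np, cv2
from rig import r
from scipy.optimize import least_squares
S=560/800
def px(p): return (np.array(p,float)+.5)*S-.5      # view px -> image px
def proj(n,P,c=None):
    c=c or r.get_calibration(n)
    K=np.array([[c['fx'],0,c['cx']],[0,c['fy'],c['cy']],[0,0,1]])
    return cv2.projectPoints(np.float64(P).reshape(-1,3),c['rvec'],c['tvec'],K,c['dist_coeffs'])[0].reshape(-1,2)
def atz(n,p,z):
    f=lambda q: proj(n,[q[0],q[1],z])[0]-p
    return least_squares(f,[600,0],x_scale=100).x
def place(q,P):
    c,s=np.cos(q[2]),np.sin(q[2]);P=np.float64(P)
    return np.c_[q[0]+c*P[:,0]-s*P[:,1],q[1]+s*P[:,0]+c*P[:,1],P[:,2]]
E
python3 - <<'E'
from h import *
M=[[-85,120,180],[-85,-120,180],[85,120,180],[85,-120,180],[-119,0,150]]
top=px([(429,326),(549,332),(433,242),(551,249),(486,346)])
# scene: right-front? corners identified by reprojection below
sc=px([(354,266),(228,305),(389,334),(287,281)]);Ms=[M[0],M[1],M[2],M[4]]
f=lambda q:np.r_[(proj("top",place(q,M))-top).ravel(),(proj("scene",place(q,Ms))-sc).ravel()]
s=least_squares(f,[700,-150,0],x_scale=[100,100,1]);print(s.x);print(s.fun.reshape(-1,2).round(1))
for n,p in [((307,271),70),((326,270),70),((310,381),70),((328,380),70)]: print(n,atz("top",px(n),70))
for n in [(488,308),(508,293),(424,230),(444,224)]: print(n,atz("scene",px(n),70))
print([atz("top",px(n),15) for n in [(304,290),(332,290),(307,350),(335,350)]])
print("knob",place(s.x,[M[4]]))
print("dish",atz("top",px((387,226)),35))
E
```

```text
[ 6.11269879e+02 -1.94382043e+02 -8.97140150e-02]
[[ 0.2 -1.9]
 [-0.2  0.1]
 [ 1.5 -1.2]
 [ 1.5 -0.4]
 [-0.1 -1.1]
 [-0.2 -2.6]
 [-1.2 -0.6]
 [ 1.4 -3.1]
 [ 0.3  0. ]]
(307, 271) [662.15309252 201.32920318]
(326, 270) [663.63841153 158.50301221]
(310, 381) [417.25068084 195.10533476]
(328, 380) [418.90905251 155.18436196]
(488, 308) [677.10689102 144.16553051]
(508, 293) [664.74904282 199.39525588]
(424, 230) [432.01351826 145.80486132]
(444, 224) [437.36758679 192.13429157]
[array([624.54424845, 218.7785721 ]), array([623.41102441, 153.07317996]), array([484.7242269, 211.9792572]), array([483.77230121, 146.86150012])]
knob [[ 492.74845018 -183.72039093  150.        ]]
dish [768.20728161  21.61750063]
```

```bash
cat >> h.py <<'E'
from scipy.spatial.transform import Rotation as R
def todp(p,yaw=None):
    "dp (tool axes) and tool yaw (deg) from the present pose to world TCP p, world yaw"
    s=r.sense(); T=R.from_euler('xyz',s['tcp_rot']); y0=s['tcp_rot'][2]
    t=0 if yaw is None else np.degrees((y0-yaw+np.pi/2)%np.pi-np.pi/2)
    return (T.inv().apply(np.array(p,float)-s['eef_pos'])).round(1), round(t,1)
E
python3 -c "
from h import *
print(todp([493,-184,240],-.09))"
```

```text
(array([ 386.8, -267.8,   -1. ]), np.float64(27.4))
```

>>> carry_out:
  targets:
    - {"dp": [39,-27,0],"yaw": 5}
    - {"dp": [78,-54,0],"yaw": 11}
    - {"dp": [117,-81,0],"yaw": 16}
    - {"dp": [156,-108,0],"yaw": 22}
    - {"dp": [195,-135,0],"yaw": 27.4}
    - {"dp": [234,-162,0],"yaw": 27.4}
    - {"dp": [273,-189,0],"yaw": 27.4}
    - {"dp": [312,-216,0],"yaw": 27.4}
    - {"dp": [351,-243,0],"yaw": 27.4}
    - {"dp": [387,-267,0],"yaw": 27.4}
    - {"dp": [387,-267,0],"yaw": 27.4}
    - {"dp": [387,-267,0],"yaw": 27.4}
  fingers: 0.4

```text
clock: 1.6
eef_pos: [493.3, -185.1, 239.0]
tcp_rot: [3.141, 0.001, -0.09]
contact_force: [0.5, -0.6, 0.4]
opening: 0.7
grasp_force: 0.0
```

```bash
python3 - <<'E'
from h import *
s=r.sense();print(s['eef_pos'],s['tcp_rot'],s['opening'],s['clock'])
c=r.get_calibration("wrist")
im=r.grab_frame("wrist");cv2.imwrite("pics/w1.png",cv2.resize(im[:,:,::-1],(800,600),interpolation=cv2.INTER_CUBIC))
import pickle;pickle.dump(c,open("w1.pkl","wb"))
print(proj("wrist",[493,-184,150],c)/S)
E
```

```text
[ 493.27715788 -185.10417371  238.98921013] [ 3.14145464e+00  8.28322768e-04 -8.96367212e-02] 0.6999654730926852 1.6
[[402.11049055 314.03428073]]
```

View pics/w1.png

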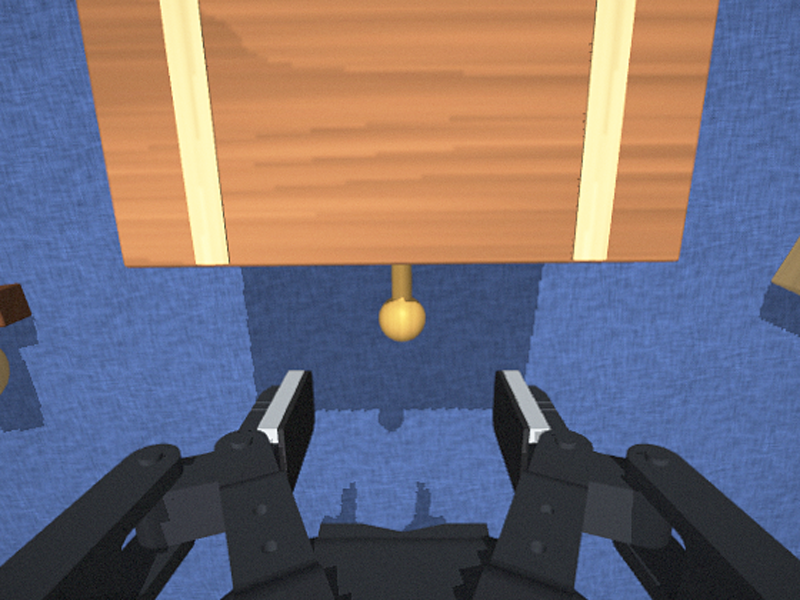

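The wrist picture shows the knob ball at (402,319), about 5 px below where I predicted, and the lid's front top corners at (125,266) and (680,261).

```bash
python3 - <<'E'
from h import *
import pickle;c=pickle.load(open("w1.pkl","rb"))
M=[[-85,120,180],[-85,-120,180],[-119,0,150]]
f=lambda q:(proj("w",place(q,M),c)-px([(125,266),(680,261),(402,319)])).ravel()
s=least_squares(f,[611,-194,-.09],x_scale=[100,100,1]);q=s.x;print(q,s.fun)
hinge=place(q,[[85,0,90]])[0];print("hinge",hinge)
k0=place(q,[[-119,0,150]])[0]
print(todp(k0-[0,0,11],q[2]))
# arc, tool axes (x fwd, z down) from grasp
a0=np.arctan2(60,-204);L=np.hypot(204,60)
for t in np.arange(0,1.45,.1):
    a=a0-t;print(round(t,2),round(L*np.cos(a)+204,1),-round(L*np.sin(a)-60,1))
E
```

```text
[ 6.10206978e+02 -1.93468540e+02 -7.95798325e-02] [-1.2896578   0.7994239   0.93272467  0.81243331  0.41216191 -1.49395927]
hinge [ 694.93796934 -200.22568831   90.        ]
(array([ -1.5,  -1.4, 100. ]), np.float64(-0.6))
0.0 0.0 -0.0
0.1 7.0 -20.1
0.2 16.0 -39.3
0.3 26.8 -57.6
0.4 39.5 -74.7
0.5 53.7 -90.5
0.6 69.5 -104.7
0.7 86.6 -117.3
0.8 104.9 -128.1
0.9 124.2 -137.1
1.0 144.3 -144.1
1.1 164.9 -149.0
1.2 186.0 -151.9
1.3 207.2 -152.6
1.4 228.5 -151.2
```

>>> carry_out:
  targets:
    - {"dp": [-1.5,-1.4,30],"yaw": -0.6}
    - {"dp": [-1.5,-1.4,60],"yaw": -0.6}
    - {"dp": [-1.5,-1.4,85],"yaw": -0.6}
    - {"dp": [-1.5,-1.4,100],"yaw": -0.6}
    - {"dp": [-1.5,-1.4,100],"yaw": -0.6}

```text
clock: 2.28
eef_pos: [491.4, -183.9, 138.5]
tcp_rot: [-3.141, 0.002, -0.081]
contact_force: [-0.4, 0.4, 0.1]
opening: 0.701
grasp_force: 0.0
```

>>> carry_out:
  targets:
    - {"dp": [0,0,0],"yaw": 0}
    - {"dp": [0,0,0],"yaw": 0}
    - {"dp": [0,0,0],"yaw": 0}
    - {"dp": [0,0,0],"yaw": 0}
    - {"dp": [0,0,0],"yaw": 0}
    - {"dp": [0,0,0],"yaw": 0}
  fingers: -1
  grip_force: 30

```text
clock: 3.02
eef_pos: [492.9, -184.2, 140.3]
tcp_rot: [3.14, -0.002, -0.08]
contact_force: [-1.9, -3.5, 5.6]
opening: 0.253
grasp_force: 29.2
```

>>> carry_out:
  targets:
    - {"dp": [3,0,-10]}
    - {"dp": [7,0,-20]}
    - {"dp": [11,0,-30]}
    - {"dp": [16,0,-39]}
    - {"dp": [21,0,-49]}
    - {"dp": [27,0,-58]}
    - {"dp": [33,0,-66]}
    - {"dp": [39.5,0,-75]}
    - {"dp": [46,0,-83]}
    - {"dp": [54,0,-90.5]}
    - {"dp": [61,0,-98]}
    - {"dp": [69.5,0,-105]}

```text
schema error: expected keys dp, yaw
```

>>> carry_out:
  targets:
    - {"dp": [3,0,-10],"yaw": 0}
    - {"dp": [7,0,-20],"yaw": 0}
    - {"dp": [11,0,-30],"yaw": 0}
    - {"dp": [16,0,-39],"yaw": 0}
    - {"dp": [21,0,-49],"yaw": 0}
    - {"dp": [27,0,-58],"yaw": 0}
    - {"dp": [33,0,-66],"yaw": 0}
    - {"dp": [39.5,0,-75],"yaw": 0}
    - {"dp": [46,0,-83],"yaw": 0}
    - {"dp": [54,0,-90.5],"yaw": 0}
    - {"dp": [61,0,-98],"yaw": 0}
    - {"dp": [69.5,0,-105],"yaw": 0}

```text
clock: 4.53
eef_pos: [561.3, -189.6, 244.4]
tcp_rot: [3.141, 0.001, -0.08]
contact_force: [-0.8, -5.6, -2.9]
opening: 0.258
grasp_force: 29.8
```

>>> carry_out:
  targets:
    - {"dp": [8.5,0,-6.5],"yaw": 0}
    - {"dp": [17,0,-12.5],"yaw": 0}
    - {"dp": [26,0,-18],"yaw": 0}
    - {"dp": [35.4,0,-23.4],"yaw": 0}
    - {"dp": [45,0,-28],"yaw": 0}
    - {"dp": [54.7,0,-32.4],"yaw": 0}
    - {"dp": [64.5,0,-36],"yaw": 0}
    - {"dp": [74.8,0,-39.4],"yaw": 0}
    - {"dp": [95.4,0,-44.3],"yaw": 0}
    - {"dp": [116.5,0,-47.2],"yaw": 0}
    - {"dp": [137.7,0,-47.9],"yaw": 0}
    - {"dp": [137.7,0,-47.9],"yaw": 0}

```text
clock: 6.02
eef_pos: [700.5, -200.6, 292.7]
tcp_rot: [3.141, -0.002, -0.08]
contact_force: [0.5, -3.9, 2.7]
opening: 0.255
grasp_force: 30.8
```

>>> carry_out:
  targets:
    - {"dp": [0,0,0],"yaw": 0}
    - {"dp": [0,0,0],"yaw": 0}
    - {"dp": [0,0,0],"yaw": 0}
    - {"dp": [0,0,-30],"yaw": 0}
    - {"dp": [0,0,-60],"yaw": 0}
    - {"dp": [-50,0,-80],"yaw": 0}
    - {"dp": [-100,0,-80],"yaw": 0}
    - {"dp": [-150,0,-80],"yaw": 0}
    - {"dp": [-200,0,-80],"yaw": 0}
    - {"dp": [-200,0,-80],"yaw": 0}
    - {"dp": [-200,0,-80],"yaw": 0}
  fingers: 0.4

```text
clock: 7.4
eef_pos: [499.9, -184.2, 372.8]
tcp_rot: [3.141, -0.002, -0.08]
contact_force: [0.9, 0.6, 0.5]
opening: 0.7
grasp_force: 0.0
```

```bash
python3 - <<'E'
from h import *
import pickle
s=r.sense();print(s['eef_pos'],s['tcp_rot'],s['opening'],s['clock'])
c=r.get_calibration("wrist")
im=r.grab_frame("wrist");cv2.imwrite("pics/w2.png",cv2.resize(im[:,:,::-1],(800,600),interpolation=cv2.INTER_CUBIC))
pickle.dump(c,open("w2.pkl","wb"))
q=[610.2,-193.5,-.0796]
print(proj("wrist",place(q,[[-5,y,h] for y in(-68,0,68) for h in (135,145,160)]),c)/S)
E
```

```text
[ 499.93984962 -184.15228323  372.77123537] [ 3.14144599e+00 -1.54622245e-03 -8.01102731e-02] 0.700179850237124 7.4
[[494.84722263 118.21371951]
 [497.44102171 117.0111324 ]
 [501.61864276 115.07466698]
 [404.65801564 118.0431123 ]
 [404.70153833 116.83071044]
 [404.77164879 114.87773698]
 [314.46834047 118.14090105]
 [311.96135718 116.93601418]
 [307.92353743 114.99580877]]
```

View pics/w2.png

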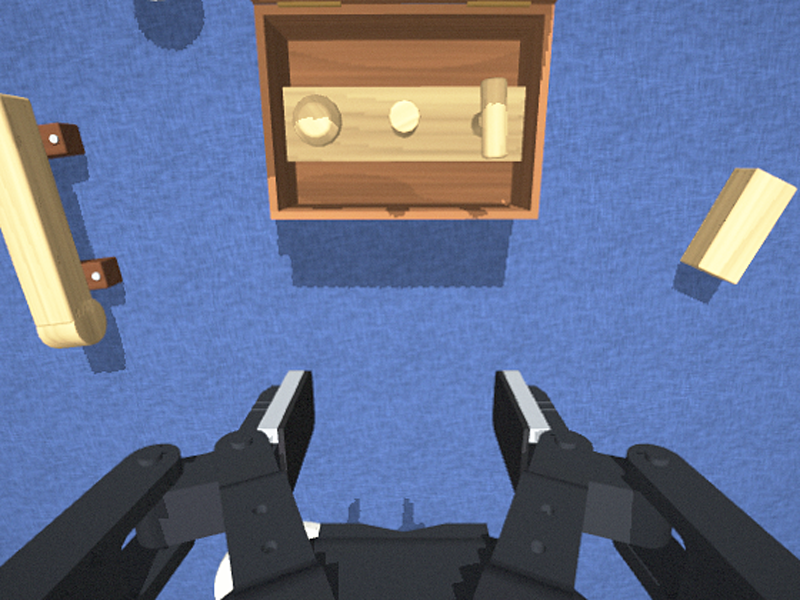

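The file is the plain round handle at (404,117), in the middle socket. The gouge is at (316,119) and the reamer at (494,117). The lid is open behind the case.

```bash
python3 - <<'E'
from h import *
q=[610.2,-193.5,-.0796]
p=place(q,[[-5,0,127]])[0];print(p,todp(p,q[2]))
E
```

```text
[ 605.21583204 -193.10242017  127.        ] (array([105.1,   0.5, 245.6]), np.float64(-0.0))
```

>>> carry_out:
  targets:
    - {"dp": [35,0.5,45],"yaw": 0}
    - {"dp": [70,0.5,90],"yaw": 0}
    - {"dp": [104,0.5,130],"yaw": 0}
    - {"dp": [104,0.5,160],"yaw": 0}
    - {"dp": [104,0.5,175],"yaw": 0}
    - {"dp": [104,0.5,195],"yaw": 0}
    - {"dp": [104,0.5,215],"yaw": 0}
    - {"dp": [104,0.5,235],"yaw": 0}
    - {"dp": [104,0.5,245],"yaw": 0}
    - {"dp": [104,0.5,245],"yaw": 0}
  fingers: -0.1

```text
clock: 8.7
eef_pos: [602.7, -192.8, 126.5]
tcp_rot: [-3.141, 0.001, -0.08]
contact_force: [-0.3, 0.5, -0.3]
opening: 0.452
grasp_force: 0.0
```

>>> carry_out:
  targets:
    - {"dp": [0,0,0],"yaw": 0}
    - {"dp": [0,0,0],"yaw": 0}
    - {"dp": [0,0,0],"yaw": 0}
    - {"dp": [0,0,0],"yaw": 0}
    - {"dp": [0,0,0],"yaw": 0}
  fingers: -1
  grip_force: 30

```text
clock: 9.32
eef_pos: [603.5, -193.1, 127.8]
tcp_rot: [3.141, -0.001, -0.08]
contact_force: [-0.9, -0.3, 5.3]
opening: 0.244
grasp_force: 30.7
```

>>> carry_out:
  targets:
    - {"dp": [0,0,-10],"yaw": 0}
    - {"dp": [0,0,-22],"yaw": 0}
    - {"dp": [0,0,-34],"yaw": 0}
    - {"dp": [0,0,-46],"yaw": 0}
    - {"dp": [0,0,-58],"yaw": 0}
    - {"dp": [0,0,-70],"yaw": 0}
    - {"dp": [0,0,-82],"yaw": 0}
    - {"dp": [0,0,-94],"yaw": 0}
    - {"dp": [0,0,-106],"yaw": 0}
    - {"dp": [0,0,-115],"yaw": 0}
    - {"dp": [0,0,-115],"yaw": 0}
    - {"dp": [0,0,-115],"yaw": 0}

```text
clock: 10.82
eef_pos: [602.8, -192.8, 241.8]
tcp_rot: [-3.141, 0.001, -0.08]
contact_force: [-0.1, -0.1, -0.3]
opening: 0.245
grasp_force: 30.2
```

```bash
python3 - <<'E'
from h import *
im=r.grab_frame("scene")[130:330,100:370];cv2.imwrite("pics/s2.png",cv2.resize(im[:,:,::-1],(800,593),interpolation=cv2.INTER_CUBIC))
q=[610.2,-193.5,-.0796]
p=place(q,[[-120,0,124]])[0];print(p,todp(p,q[2]))
s=r.sense();P=s['eef_pos']+[0,0,11]
print((proj("scene",[P,P-[0,0,118]])-[100,130])*800/270)
E
```

```text
[ 490.57996891 -183.95808397  124.        ] (array([-112.4,    0.2,  117.7]), np.float64(-0.0))
[[327.45837585 205.50007677]
 [343.16005628 296.93986834]]
```

View pics/s2.png

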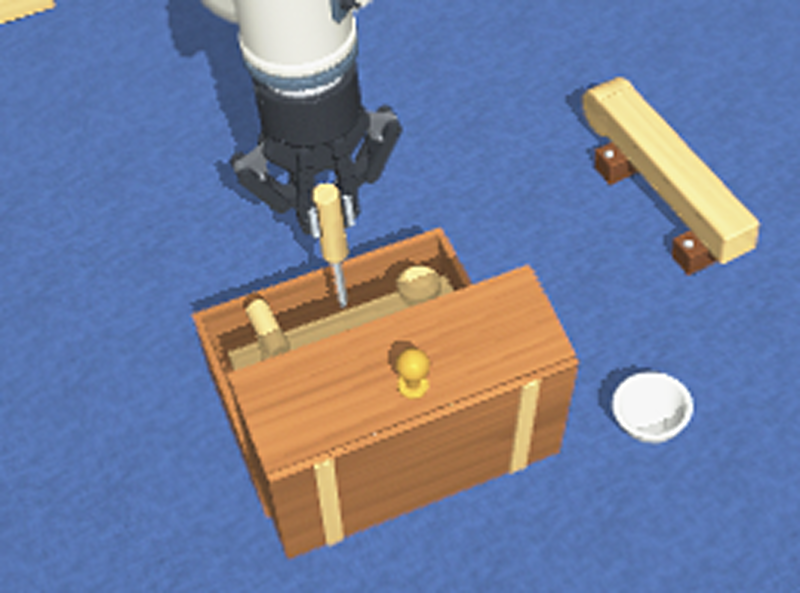

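The file is in the grip with its tip at (345,304). The lid is on its stop, and the other tools are still in their sockets.

>>> carry_out:
  targets:
    - {"dp": [-30,0,0],"yaw": 0}
    - {"dp": [-60,0,0],"yaw": 0}
    - {"dp": [-90,0,0],"yaw": 0}
    - {"dp": [-112,0,0],"yaw": 0}
    - {"dp": [-112,0,0],"yaw": 0}
    - {"dp": [-112,0,25],"yaw": 0}
    - {"dp": [-112,0,50],"yaw": 0}
    - {"dp": [-112,0,75],"yaw": 0}
    - {"dp": [-112,0,100],"yaw": 0}
    - {"dp": [-112,0,114],"yaw": 0}
    - {"dp": [-112,0,114],"yaw": 0}

```text
clock: 12.25
eef_pos: [491.3, -183.8, 127.3]
tcp_rot: [-3.141, 0.002, -0.08]
contact_force: [0.4, -0.5, -1.5]
opening: 0.246
grasp_force: 30.2
```

>>> carry_out:
  targets:
    - {"dp": [10,0,0],"yaw": 0}
    - {"dp": [20,0,0],"yaw": 0}
    - {"dp": [28,0,0],"yaw": 0}
    - {"dp": [34,0,0],"yaw": 0}
    - {"dp": [40,0,0],"yaw": 0}
    - {"dp": [46,0,0],"yaw": 0}
    - {"dp": [50,0,0],"yaw": 0}
    - {"dp": [50,0,0],"yaw": 0}
  grip_force: 20

```text
clock: 13.25
eef_pos: [539.4, -187.5, 127.5]
tcp_rot: [-3.141, 0.005, -0.08]
contact_force: [-6.6, -0.5, -0.9]
opening: 0.25
grasp_force: 31.5
```

>>> carry_out:
  targets:
    - {"dp": [6,0,0],"yaw": 0}
    - {"dp": [12,0,0],"yaw": 0}
    - {"dp": [18,0,0],"yaw": 0}
    - {"dp": [24,0,0],"yaw": 0}
    - {"dp": [30,0,0],"yaw": 0}
    - {"dp": [35,0,0],"yaw": 0}
    - {"dp": [35,0,0],"yaw": 0}

```text
clock: 14.12
eef_pos: [576.7, -190.8, 128.5]
tcp_rot: [-3.142, -0.0, -0.08]
contact_force: [-2.7, 0.8, 2.1]
opening: 0.245
grasp_force: 30.3
```

```bash
python3 - <<'E'
from h import *
im=r.grab_frame("scene")[130:330,100:370];cv2.imwrite("pics/s3.png",cv2.resize(im[:,:,::-1],(800,593),interpolation=cv2.INTER_CUBIC))
s=r.sense();P=s['eef_pos']+[0,0,11]
ax=np.array([np.cos(.08),-np.sin(.08),0])
for t in(30,45,55):
    t=np.radians(t);a=np.sin(t)*ax+[0,0,np.cos(t)]
    print((proj("scene",[P+a*25,P,P-a*118])-[100,130])*800/270)
E
```

```text
[[334.28009019 266.03802375]
 [332.15739027 271.64330987]
 [323.13748048 295.47659724]]
[[336.86384404 273.31922351]
 [332.15739027 271.64330987]
 [312.15333817 264.51782563]]
[[338.41424977 278.13605663]
 [332.15739027 271.64330987]
 [305.47393317 243.93701397]]
```

View pics/s3.png

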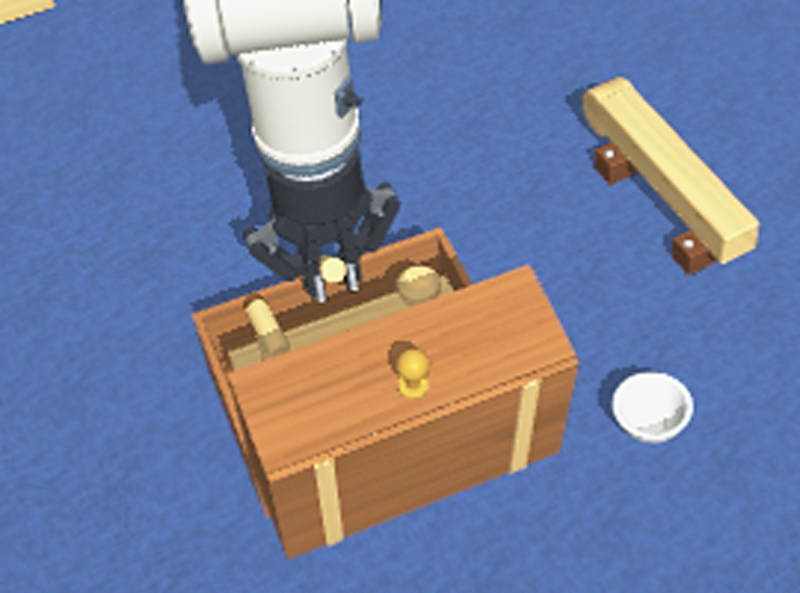

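The handle's end face now points at the scene camera, at (333,269), so the file has tilted by about 45 degrees. Next I lift it clear.

>>> carry_out:
  targets:
    - {"dp": [0,0,-12],"yaw": 0}
    - {"dp": [0,0,-25],"yaw": 0}
    - {"dp": [0,0,-40],"yaw": 0}
    - {"dp": [0,0,-60],"yaw": 0}
    - {"dp": [0,0,-80],"yaw": 0}
    - {"dp": [0,0,-100],"yaw": 0}
    - {"dp": [0,0,-115],"yaw": 0}
    - {"dp": [0,0,-125],"yaw": 0}
    - {"dp": [0,0,-130],"yaw": 0}
    - {"dp": [0,0,-130],"yaw": 0}
  grip_force: 40

```text
clock: 15.42
eef_pos: [576.1, -190.7, 258.1]
tcp_rot: [-3.142, 0.0, -0.08]
contact_force: [0.3, 1.4, -0.7]
opening: 0.244
grasp_force: 39.1
```

```bash
python3 - <<'E'
from h import *
P=[645,172,258]
print(todp(P), todp([577,0,258]))
E
```

```text
(array([ 3.970e+01, -3.671e+02,  1.000e-01]), 0) (array([-1.440e+01, -1.902e+02,  1.000e-01]), 0)
```

>>> carry_out:
  targets:
    - {"dp": [0,-20,0],"yaw": 0}
    - {"dp": [0,-55,0],"yaw": 0}
    - {"dp": [0,-90,0],"yaw": 0}
    - {"dp": [0,-125,0],"yaw": 0}
    - {"dp": [0,-160,0],"yaw": 0}
    - {"dp": [0,-195,0],"yaw": 0}
    - {"dp": [8,-230,0],"yaw": 0}
    - {"dp": [16,-265,0],"yaw": 0}
    - {"dp": [24,-300,0],"yaw": 0}
    - {"dp": [32,-335,0],"yaw": 0}
    - {"dp": [39,-360,0],"yaw": 0}
    - {"dp": [39,-367,0],"yaw": 0}

```text
clock: 16.92
eef_pos: [644.3, 173.6, 257.5]
tcp_rot: [3.141, 0.001, -0.078]
contact_force: [0.5, -0.0, -0.6]
opening: 0.24
grasp_force: 39.2
```

>>> carry_out:
  targets:
    - {"dp": [0,0,0],"yaw": 0}
    - {"dp": [0,0,0],"yaw": 0}

```text
clock: 17.18
eef_pos: [644.1, 170.9, 258.2]
tcp_rot: [3.141, 0.0, -0.081]
contact_force: [-0.1, -0.3, -0.8]
opening: 0.246
grasp_force: 39.2
```

```bash
python3 - <<'E'
from h import *
s=r.sense();print(s['eef_pos'],s['clock'])
a=r.grab_frame("scene");b=r.grab_frame("top")
a=cv2.resize(a[100:250,250:400],(400,400),interpolation=cv2.INTER_CUBIC)
b=cv2.resize(b[160:280,170:290],(400,400),interpolation=cv2.INTER_CUBIC)
cv2.imwrite("pics/f1.png",np.hstack([a,b])[:,:,::-1])
P=s['eef_pos']+[0,0,11];ax=np.array([np.cos(.08),-np.sin(.08),0])
for t in(35,45,55):
    t=np.radians(t);d=np.sin(t)*ax+[0,0,np.cos(t)];Q=[P+d*22,P,P-d*118]
    print(Q[2],((proj("scene",Q)-[250,100])*400/150).round(),((proj("top",Q)-[170,160])*400/120+[400,0]).round())
E
```

```text
[644.05908991 170.93983651 258.15284906] 17.175
[576.5935374  176.34862438 172.49290783] [[275. 132.]
 [266. 138.]
 [224. 166.]] [[537.  71.]
 [541.  90.]
 [556. 180.]]
[560.88735088 177.60780671 185.71424888] [[276. 136.]
 [266. 138.]
 [217. 147.]] [[538.  68.]
 [541.  90.]
 [552. 198.]]
[547.70829557 178.66438613 201.47082957] [[277. 140.]
 [266. 138.]
 [212. 127.]] [[539.  65.]
 [541.  90.]
 [547. 212.]]
```

View pics/f1.png

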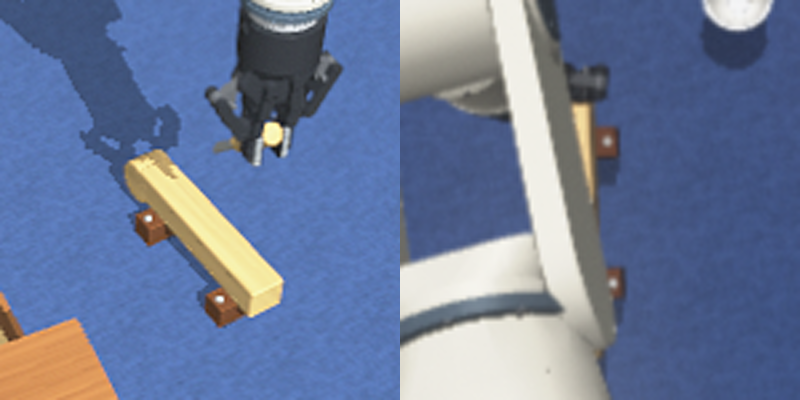

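In the scene crop the handle's end is at (273,133) and the tip at (213,149), which is close to the 45 degree prediction.

```bash
python3 - <<'E'
from h import *
P=r.sense()['eef_pos']+[0,0,11];ax=np.array([np.cos(.08),-np.sin(.08),0])
def tip(v): return P-v[1]*(np.sin(v[0])*ax+[0,0,np.cos(v[0])])
for o in((213,149),(215,150),(211,148)):
    s=least_squares(lambda v:((proj("scene",tip(v))[0]-[250,100])*400/150-o),[.8,118],x_scale=[.1,10])
    print(np.degrees(s.x[0]),s.x[1],tip(s.x))
E
```

```text
44.386060488957234 130.94952236267721 [552.93667399 178.25968711 175.73957558]
43.74014648756178 126.67600309190207 [556.93927494 177.93879417 177.80047642]
44.994486503289835 135.26320084320247 [548.91108338 178.58242316 173.66698939]
```

The tip is at about (553,178,176), 106 mm above the neck's middle and on target, and the file slants about 44 degrees.

```bash
python3 -c "
from rig import r
s=r.sense();print(s['grasp_force'],abs(s['qvel']).max());print(r.sign_off())"
```

```text
39.212687127292156 0.0026452554797516603
the job is handed in; nothing more can be done
None
```

I handed the job in at about 17 s on the robot's clock. The lid is on its stop, and the file is held still at a slant of about 44°, with its tip about 106 mm above the middle of the neck blank. The sign-off gave no verdict.

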